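# Stopper a pigment jar with its double lid, then lift off the outer cover

### The job

Lift the nested double lid off its wooden stand by the black knob, the brass outer lid riding along, lower it gently into the mouth of the blue jar until the stopper is fully home and level, and let go. Then grip the brass outer lid by its collar and lift it alone until it is well clear above the knob, leaving the inner lid untouched and seated. Finish holding the brass lid still and level above the jar, with the jar, bottle, bowl and brush pot left where they stood.

Things in the scene. Friction and masses are not known exactly. Their poses are not given: they have to be found in the camera images.
- jar: Open blue-glazed ceramic jar, loose, about 1.1 kg, standing upright on the table, 104 mm across, 78 mm high. Its neck is a plain ring, 84 mm outside and 72 mm inside diameter, 16 mm high. Origin: centre of the underside; z up. The mouth is centred 78 mm above the origin.
- stand: Fixed dark-wood lid stand: foot disc 116 mm across, 8 thick, with an upright ring 84 outside, 72 inside, top 40 mm above the table. At the start the double lid sits in it, stopper down. Origin: centre of the underside. Jar and stand may be on either side.
- inner_lid: Inner lid, loose, 0.16 kg: green disc 88 across, 5 thick; under it a tapered cork stopper 18 deep, 68 across at the disc, 60 at its lower end; on it a black knob, 21 across, top 66 mm above the origin, reaching through the outer lid (35 above its collar): lifting it lifts both. Origin: centre of the disc's underside, which rests on the rim (home: 78 above the jar origin); z along the knob.
- outer_lid: Brass outer lid, loose, 0.16 kg: plate 100 mm across, 4 thick, with a 34 mm central hole; collar round the hole, 50 outside, 22 high, top 26 mm above the origin; skirt, 94 inside, hangs 12 mm below the plate. Lies loosely on the inner lid. Origin: centre of the plate's underside, 5 mm above the inner lid's origin when nested; z up. Its skirt clears the knob after rising 73 mm.
- bottle: Bystander: capped amber bottle, loose, 60 mm across, 150 mm high, to one side. Origin: centre of the underside.
- bowl: Bystander: small white bowl, loose, 90 mm across, 40 mm high, beyond the work. Origin: centre of the underside.
- brush_pot: Bystander: steel pot with brushes, loose, 72 mm across, 95 mm high (brushes to about 200 mm), to one side. Origin: centre of the underside.
Mind the look-alikes: they are no part of the job. What is shaped like the outer_lid but green or turquoise is not meant.

How it is judged (in metres and radians):
On the way, in this order (a step that is already met when the one before it is completed fails the run):
1. both lids, still nested, are held up by the knob clear of the stand (height (world z) of inner_lid above 0.065 m and z of outer_lid in the frame of inner_lid between 0.002 and 0.009 m and horizontal distance between outer_lid and inner_lid below 0.008 m and contact force between inner_lid and the fingers above 0.5 N and contact force between inner_lid and stand below 0.05 N and contact force between inner_lid and jar below 0.05 N), for 0.2 s.
2. the nested lids sit in the jar, stopper fully home, and the knob has been let go (z of inner_lid in the frame of jar between 0.074 and 0.083 m and horizontal distance between inner_lid and jar below 0.006 m and angle between the z axis of inner_lid and the z axis of jar, either way round below 0.07 rad and z of outer_lid in the frame of inner_lid between 0.002 and 0.009 m and horizontal distance between outer_lid and inner_lid below 0.008 m and contact force between inner_lid and the fingers below 0.05 N and contact force between inner_lid and jar above 0.3 N), for 0.2 s.
At the end, for the whole second after the job is handed in: Inner lid home in the jar (seat within 5 mm in height, 6 mm off axis, 0.07 rad), untouched; jar upright; brass lid held by the gripper alone, 75 mm or more above where it lay, within 60 mm of the jar axis, tilt under 0.2 rad, at rest; jar and bystanders within 30 mm of their first places (z of inner_lid in the frame of jar between 0.074 and 0.083 m and horizontal distance between inner_lid and jar below 0.006 m and angle between the z axis of inner_lid and the z axis of jar, either way round below 0.07 rad and angle between jar's own z axis and vertical below 0.05 rad and distance of each of jar, bottle, bowl, brush_pot from where it was at the start of the episode below 0.03 m and z of outer_lid in the frame of inner_lid above 0.08 m and horizontal distance between outer_lid and jar below 0.06 m and angle between outer_lid's own z axis and vertical below 0.2 rad and linear speed of outer_lid below 0.03 m/s and contact force between outer_lid and the fingers above 1 N and contact force between outer_lid and inner_lid below 0.05 N and contact force between outer_lid and jar below 0.05 N and contact force between outer_lid and stand below 0.05 N and contact force between inner_lid and the arm below 0.1 N and contact force between inner_lid and the fingers below 0.1 N); the arm keeps its last pose, push and grip.
It fails at once if the outer lid is parted from the inner lid while the inner lid is not home in the jar (or the inner lid is lifted or tipped when the outer lid comes off) (distance between outer_lid and inner_lid above 0.02 m and not (z of inner_lid in the frame of jar between 0.07 and 0.085 m and horizontal distance between inner_lid and jar below 0.008 m and angle between the z axis of inner_lid and the z axis of jar, either way round below 0.1 rad)).
It fails at once if the fingers touch the inner lid once the outer lid is off it (distance between outer_lid and inner_lid above 0.02 m and contact force between inner_lid and the fingers above 0.5 N).
It fails at once if the lids are dropped from more than about a centimetre above their seat in the jar (horizontal distance between inner_lid and jar below 0.04 m and z of inner_lid in the frame of jar above 0.09 m and contact force between inner_lid and the fingers below 0.02 N).
It fails at once if the stopper is rammed into the jar (over 60 N) (contact force between inner_lid and jar above 60 N).
It fails at once if the jar, bottle, bowl or brush pot is pushed more than 30 mm, or the jar is tipped (distance of any of bottle, bowl, brush_pot, jar from where it was at the start of the episode above 0.03 m or angle between jar's own z axis and vertical above 0.25 rad).
It also fails if it takes over 54 s, if anything falls off the work surface, if the arm or the gripper's body presses on something with over 40 N, if the wrist force passes 120 N, or if a joint passes its speed limit or range.

### The arm

A 6-joint arm with a two-finger parallel gripper is mounted at the origin on the work surface. World frame = base frame: x ahead of the robot, y to its left, z up, the work surface at z = 0. Lengths are in mm, angles in rad, forces in N, time in s.
With the tool pointing down it reaches from about 350 to 775 mm from the base axis. Payload 7.3 kg.
Tool frame: the origin (TCP) lies at the very end of the fingers, on their centre line; the grasp point (between the pads) lies 19 mm behind it; z points along the fingers, y is the line along which they close (so a half turn about z gives the same grasp; the last joint's range is limited). The gripper opens to 92 mm and grips with 3 to 60 N. Pads are 19 mm wide; open, the fingers measure 130 mm over their backs; the gripper's body (75 mm by 190 mm) begins 47 mm behind the grasp point.
Start: joints at [0.985, 0.342, 1.524, -0, 1.275, -0.146], TCP at [223.512, 475.066, 226.741] pointing down, gripper open.
Joint ranges: [-2.53, 2.53], [-0.77, 2.02], [0.04, 2.7], [-1, 4.14], [0.28, 2.66], [-3.11, 3.11]. Speed limits (rad/s): [2.57, 2.57, 3.14, 3.14, 3.14, 3.14].

### API

Orientations are given as a unit quaternion [x, y, z, w].
In Python, from rig import env gives the robot as it stands. Calls block until the motion is done:
- env.move_to(position, orientation): joint-space move of the TCP to a pose.
- env.move_l(position, attitude=None, max_speed=150, until_force=None): straight line of the TCP; attitude=None keeps the orientation; max_speed is the mean speed in mm/s. With until_force (N) it stops when the force on the tool has changed by that much, and returns True; else False.
- env.move_joints(angles): joint-space move.
- env.gripper_to(opening): finger opening in mm; the grip force is fixed at half the most; returns when the fingers have stopped.
- env.dwell(seconds).
- env.inverse_kinematics(position, orientation): joint angles nearest the present ones, or None.
- env.read_state(): the state.
- env.snapshot(name): name is "side" or "top"; returns (picture, depth): 420x560x3 uint8, red, green, blue; 420x560 float32, mm along the optical axis (not along the pixel's ray), 0 where there is no reading.
- env.camera_params(name): a dict with "camera_matrix" (3x3 intrinsics, pixels), "position" and "rotation" of the camera in the world. Camera axes: x right, y down, z forward; pixel columns grow to the right and rows downward; lengths in mm; the calibration is good to about 2 mm. A picture is of the moment at which its call begins. camera_params takes no time and is no camera call.
A pose or a line that the arm cannot do raises env.PlanningError and nothing moves.
- env.hand_in(): hands the job in; it is judged then, once.
The state is a dict: "t": time; "joint_positions": joint angles; "qvel": joint speeds; "effort": joint torques, N m; "tool_pos": TCP position; "eef_rot": TCP orientation; "force": force on the tool from outside, world axes, zero at the start; "moment": the same for the moment, N m; "opening": finger opening in mm; "gripper_force": force on a finger pad.
Only numpy, scipy, OpenCV 4.12 (cv2) and the standard library are available. Lean on these libraries where they do the work, as an engineer would, in place of code of your own. Each camera call takes 0.05 s, during which the arm holds its last target. There are 200 camera calls.

## Working session

There is one attempt and no reset: what is moved stays moved. The work goes in short steps, each a Python script; the robot and the scene stay as the last script left them, time stands still between calls to the robot, and variables do not carry over. Pictures are saved under pics/ and viewed, at most 10 in all, crops included, and the job is handed in when it is done.

```bash
mkdir -p pics; python3 - <<'E'
from rig import env
import cv2,numpy as np
for n in("top","side"):
    p,d=env.snapshot(n); np.savez(f"{n}0.npz",p=p,d=d); cv2.imwrite(f"pics/{n}0.png",p[:,:,::-1])
    print(env.camera_params(n))
s=env.read_state();print(s['t'],s['eef_rot'],s['opening'])
E
```

```text
{'camera_matrix': array([[457.48776977,   0.        , 273.54802449],
       [  0.        , 457.48776977, 210.86303795],
       [  0.        ,   0.        ,   1.        ]]), 'position': array([ 357.4694353 ,   -2.89109607, 1194.14542888]), 'rotation': array([-0.69840531,  0.71013473, -0.0601453 ,  0.06573599])}
{'camera_matrix': array([[431.4998577 ,   0.        , 271.82905411],
       [  0.        , 431.4998577 , 211.25202831],
       [  0.        ,   0.        ,   1.        ]]), 'position': array([ 508.16040609, -613.46614061,  785.49383729]), 'rotation': array([ 0.93777981, -0.04471922,  0.01641908, -0.34394715])}
0.1 [ 2.18143634e-01  9.75916444e-01 -6.23668877e-04 -2.45733273e-04] 91.32970625991531
```

View pics/top0.png

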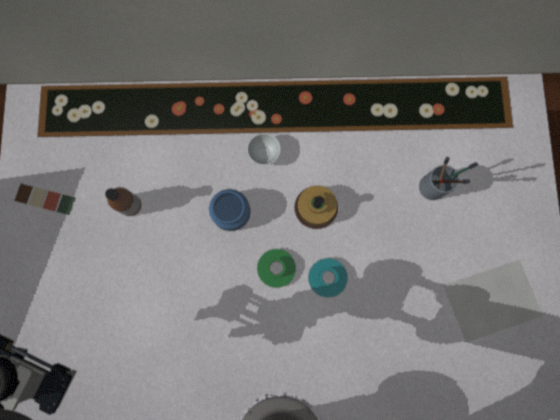

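View pics/side0.png

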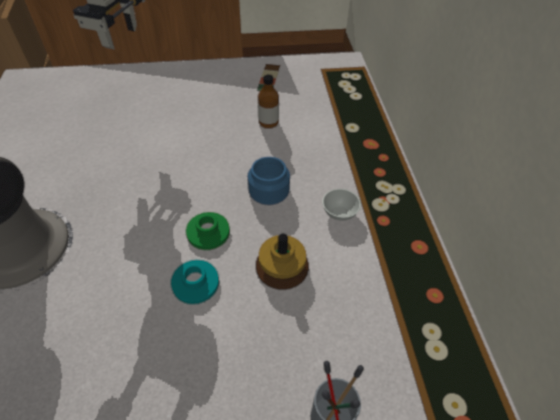

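The top view shows the blue jar at about (229,209) and the brass lid on its stand at (317,206). The bottle is at (120,200), the bowl at (264,149) and the brush pot at (437,182). The look-alikes are at (276,268) and (328,277). The side view agrees, with the jar at (268,180) and the brass lid at (283,258).

```bash
cat > v.py <<'E'
import cv2,numpy as np
from scipy.spatial.transform import Rotation as R
from rig import env
def cloud(n,d):
    c=env.camera_params(n);K=c['camera_matrix'];v,u=np.indices(d.shape)
    P=np.stack([(u-K[0,2])/K[0,0]*d,(v-K[1,2])/K[1,1]*d,d],-1)
    return P@R.from_quat(c['rotation']).as_matrix().T+c['position']
def onplane(n,uv,z):
    c=env.camera_params(n);K=c['camera_matrix']
    r=R.from_quat(c['rotation']).apply(np.linalg.solve(K,[uv[0],uv[1],1]))
    return c['position']+r*(z-c['position'][2])/r[2]
def masks(p):
    h=cv2.cvtColor(p,cv2.COLOR_RGB2HSV)
    return {'blue':cv2.inRange(h,(100,90,40),(120,255,255))>0,'brass':cv2.inRange(h,(17,110,50),(32,255,255))>0}
def circ(Q):
    A=np.c_[2*Q[:,:2],np.ones(len(Q))];s=np.linalg.lstsq(A,(Q[:,:2]**2).sum(1),rcond=None)[0]
    return s[0],s[1],np.sqrt(s[2]+s[0]**2+s[1]**2)
E
python3 - <<'E'
from v import *
for n in("top","side"):
    f=np.load(f"{n}0.npz");P=cloud(n,f['d']);M=masks(f['p'])
    ok=f['d']>0
    def rep(t,m):
        Q=P[m&ok]
        if len(Q)<5: print(n,t,len(Q));return
        H=cv2.convexHull(Q[:,:2].astype(np.float32))[:,0]
        e=cv2.minEnclosingCircle(H)
        print(n,t,len(Q),'mean',Q.mean(0).round(1),'hullcirc',np.round(circ(H),1),'mec',np.round(e[0],1),round(e[1],1))
    z=P[...,2]; 
    print(n,'table z',np.median(z[ok&(P[...,0]>300)&(P[...,0]<600)&(abs(P[...,1])<300)]))
    C={k:P[M[k]&ok][:,:2] for k in M}
    c0={k:np.median(C[k],0) for k in C}; print({k:(len(C[k]),c0[k].round()) for k in C})
    near=lambda k,r:np.hypot(P[...,0]-c0[k][0],P[...,1]-c0[k][1])<r
    for k,a,b,r in(('blue',72,84,60),('brass',42,55,70),('brass',65,76,50),('brass',95,112,45)):
        rep((k,a,b),near(k,r)&(z>a)&(z<b))
    rep('base?',(np.hypot(P[...,0],P[...,1])<60))
    # silhouette mask centre rays
    for nm,pz,uv in(('bottle',150,{'top':(112,193),'side':(268,80)}[n]),('bowl',40,{'top':(264,149),'side':(341,200)}[n]),('pot',95,{'top':(437,182),'side':(337,390)}[n])):
        print(nm,onplane(n,uv,pz).round())
E
```

```text
top table z 0.38615141414152276
{'blue': (949, array([572., 120.])), 'brass': (1620, array([ 602., -106.]))}
top ('blue', 72, 84) 252 mean [572.8 118.7  77.3] hullcirc [572.5 118.3  41.6] mec [572.6 118. ] 42.2
top ('brass', 42, 55) 891 mean [ 579.4 -106.    48.9] hullcirc [ 580.9 -106.7   49.2] mec [ 581.2 -106.5] 50.0
top ('brass', 65, 76) 171 mean [ 579.9 -105.8   70.4] hullcirc [ 580.7 -106.2   24.4] mec [ 580.9 -105.9] 25.0
top ('brass', 95, 112) 64 mean [ 580.3 -106.2  105.6] hullcirc [ 581.2 -106.5   10.4] mec [ 581.4 -106.6] 10.9
top base? 0
bottle [595. 382. 150.]
bowl [731.  27.  40.]
pot [ 621. -399.   95.]
side table z 0.02905969577000178
{'blue': (1551, array([570.,  88.])), 'brass': (2952, array([ 614., -125.]))}
side ('blue', 72, 84) 180 mean [568.  100.1  76.4] hullcirc [568.9 113.8  40.3] mec [569.5 114.8] 42.0
side ('brass', 42, 55) 779 mean [ 588.  -125.1   48.4] hullcirc [ 584.  -112.    45.5] mec [ 578.3 -109.1] 50.4
side ('brass', 65, 76) 158 mean [ 584.7 -117.7   69.6] hullcirc [ 580.4 -110.7   22.1] mec [ 579.3 -109.9] 24.7
side ('brass', 95, 112) 70 mean [ 579.2 -111.4  103.7] hullcirc [ 578.2 -108.8    9.5] mec [ 578.1 -108.7] 10.5
side base? 0
bottle [592. 369. 150.]
bowl [731.  34.  40.]
pot [ 630. -403.   95.]
```

```bash
python3 - <<'E'
from v import *
q=[.70710678,.70710678,0,0]
X=[579.7,-107.6]
env.move_to(X+[200],q); env.gripper_to(60)
env.move_l(X+[125],q)
print(env.move_l(X+[77],q,max_speed=60,until_force=8)); s=env.read_state();print(s['t'],s['tool_pos'],s['force'])
env.gripper_to(5)
s=env.read_state();print(s['t'],s['opening'],s['gripper_force'],s['force'],s['moment'])
env.move_l(X+[87],max_speed=40); env.move_l(X+[190],max_speed=100); env.dwell(.4)
s=env.read_state();print(s['t'],s['tool_pos'],s['opening'],s['force'],s['joint_positions'])
for n in("top","side"):
    p,d=env.snapshot(n); np.savez(f"{n}1.npz",p=p,d=d); cv2.imwrite(f"pics/{n}1.png",p[:,:,::-1])
E
```

```text
False
4.8417 [ 579.9884     -107.6694818    77.29990699] [ 0.45374667 -0.17197695  0.09886727]
5.55 20.396331257262702 30.000046491622925 [-0.55489835  0.38869709  1.57825279] [-0.15729204  0.1161807  -0.00407053]
7.5333 [ 579.66349732 -107.58730007  189.81977266] 19.848501600272932 [ 0.08163922 -1.11894321 -3.48493662] [-3.13468307e-01  4.89740971e-01  1.39570753e+00  1.18570699e-06
  1.25644359e+00 -3.13491526e-01]
```

View pics/side1.png

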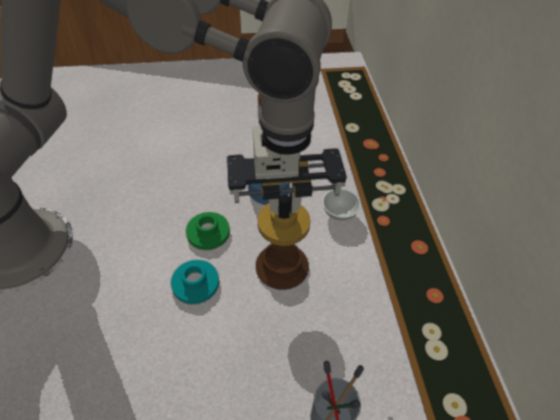

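Both lids are up, nested and level: the brass plate is at (284,222) under the closed fingers, and the stand at (283,265) is empty. Next I move over the jar and measure the held lid against it.

```bash
python3 - <<'E'
from v import *
q=[.70710678,.70710678,0,0]
env.move_l([571,116.5,190],q,max_speed=120); env.dwell(.4)
s=env.read_state();T=s['tool_pos'];print(s['t'],T,s['force'])
for n in("side","top"):
    p,d=env.snapshot(n); np.savez(f"{n}2.npz",p=p,d=d); cv2.imwrite(f"pics/{n}2.png",p[:,:,::-1])
    P=cloud(n,d);Q=P[masks(p)['brass']&(d>0)]
    Q=Q[np.hypot(*(Q[:,:2]-T[:2]).T)<75]
    for a,b in((152,166),):
        S=Q[(Q[:,2]>a)&(Q[:,2]<b)]
        if len(S)<10: print(n,len(S));continue
        H=cv2.convexHull(S[:,:2].astype(np.float32))[:,0]
        A=np.c_[S[:,:2]-S[:,:2].mean(0),np.ones(len(S))]
        m=abs(S[:,2]-np.median(S[:,2]))<3
        print(n,len(S),'mec',cv2.minEnclosingCircle(H),np.round(circ(H),1),np.median(S[:,2]),'slope',np.linalg.lstsq(A[m],S[m,2],rcond=None)[0])
E
```

```text
10.05 [571.01186098 116.41941925 190.01831361] [-0.35763123  0.45893308 -3.09205854]
side 750 mec ((569.5465698242188, 113.50373077392578), 49.98655319213867) [569.6 113.6  48.8] 161.18383252586045 slope [1.85266585e-03 1.62397046e-03 1.61365175e+02]
top 47 mec ((573.9805908203125, 75.00335693359375), 20.86055564880371) [572.5  79.   14.8] 161.48732275280963 slope [-1.97383025e-02 -1.18464165e-01  1.61715466e+02]
```

View pics/side2.png

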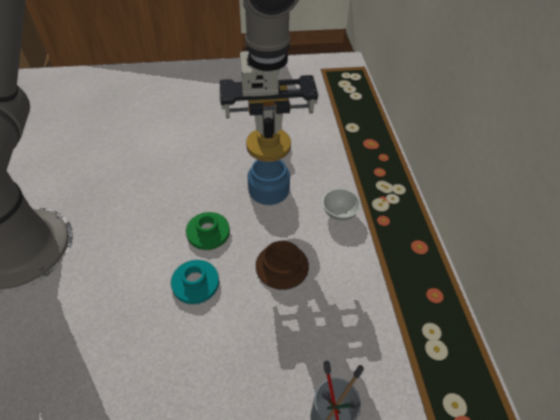

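The lid is level and centred over the jar to within about 1 mm, with the plate at (269,144) above the jar at (268,180). I'll lower it gently.

```bash
python3 - <<'E'
from v import *
def st(t):
    s=env.read_state();print(t,round(s['t'],2),s['tool_pos'].round(2),s['force'].round(2),round(s['opening'],1))
J=[571,117.2]
r=env.move_l(J+[140],max_speed=80); st(r)
r=env.move_l(J+[122],max_speed=25,until_force=8); st(r)
r=env.move_l(J+[113],max_speed=10,until_force=8); st(r)
p,d=env.snapshot("side");P=cloud("side",d);S=P[masks(p)['brass']&(d>0)];S=S[(S[:,2]>80)&(S[:,2]<93)&(S[:,1]>40)]
print(cv2.minEnclosingCircle(cv2.convexHull(S[:,:2].astype(np.float32))),np.median(S[:,2]))
cv2.imwrite("pics/side3.png",p[:,:,::-1])
E
```

```text
False 10.93 [571.35 117.23 140.38] [-0.24  0.49 -2.73] 20.4
False 11.79 [571.13 117.21 122.12] [ 0.2  -0.11 -2.58] 20.4
True 12.49 [570.93 117.19 115.  ] [0.25 0.04 5.79] 20.4
((570.5181274414062, 113.8893814086914), 50.34157943725586) 86.37571113866528
```

```bash
python3 - <<'E'
from v import *
def st(t):
    s=env.read_state();print(t,round(s['t'],2),s['tool_pos'].round(2),s['force'].round(2),round(s['opening'],1))
J=[571,117.2]
env.gripper_to(60); st('open'); env.dwell(.4)
env.move_l(J+[170],max_speed=80); env.gripper_to(91)
env.move_l([480,40,260],max_speed=150); env.dwell(.3); st('away')
for n in("side","top"):
    p,d=env.snapshot(n); np.savez(f"{n}4.npz",p=p,d=d);P=cloud(n,d)
    Z=P[...,2];near=(np.hypot(P[...,0]-571,P[...,1]-116)<70)&(d>0)
    if n=="side": cv2.imwrite("pics/side4.png",cv2.resize(p[100:260,200:420,::-1],None,fx=3,fy=3))
    for a,b in((82,93),(104,114),(134,148)):
        S=P[near&(Z>a)&(Z<b)]
        if len(S)<6: print(n,a,len(S));continue
        A=np.c_[S[:,:2]-S[:,:2].mean(0),np.ones(len(S))];m=abs(S[:,2]-np.median(S[:,2]))<2.5
        print(n,a,len(S),cv2.minEnclosingCircle(S[:,:2].astype(np.float32)),np.median(S[:,2]),np.linalg.lstsq(A[m],S[m,2],rcond=None)[0].round(3))
E
```

```text
open 13.36 [570.01 117.13 113.74] [-0.17  0.34  0.91] 59.9
away 16.77 [480.06  40.21 259.6 ] [-0.68 -0.51 -0.2 ] 91.2
side 82 693 ((568.0629272460938, 116.18806457519531), 51.48539352416992) 86.31000443246307 [2.0000e-03 2.0000e-03 8.6322e+01]
side 104 167 ((569.4815673828125, 114.82451629638672), 25.649084091186523) 108.00436030055221 [-7.00000e-03 -1.10000e-02  1.08132e+02]
side 134 72 ((568.2224731445312, 117.5768814086914), 11.912108421325684) 142.34518914723571 [2.50000e-02 3.00000e-02 1.42641e+02]
top 82 0
top 104 0
top 134 0
```

View pics/side4.png

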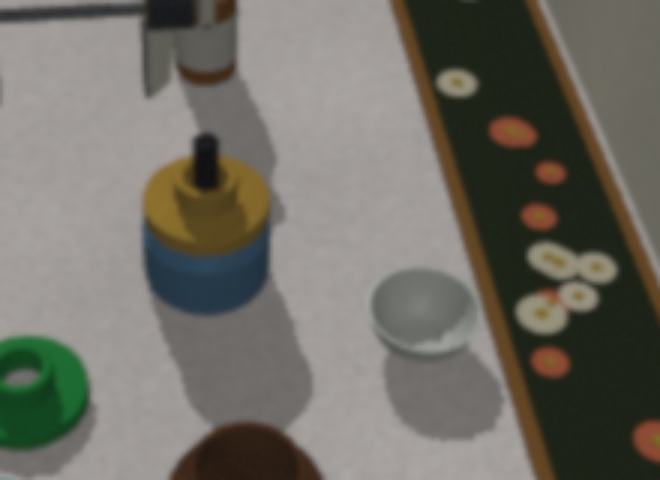

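The lid is seated and level on the jar (knob tip at about (206,140) in the crop), and the jar has not moved. Now I grip the collar.

```bash
python3 - <<'E'
from v import *
def st(t):
    s=env.read_state();print(t,round(s['t'],2),s['tool_pos'].round(2),s['force'].round(2),round(s['opening'],1),s['gripper_force'])
J=[570.6,116.6]
env.move_l(J+[200],max_speed=150); env.move_l(J+[120],max_speed=80)
r=env.move_l(J+[92],max_speed=30,until_force=6); st(r)
if r: raise SystemExit
env.gripper_to(40); st('grip')
env.move_l(J+[110],max_speed=25); st('up')
p,d=env.snapshot("side"); cv2.imwrite("pics/side5.png",cv2.resize(p[60:260,180:400,::-1],None,fx=2.5,fy=2.5))
E
```

```text
False 20.13 [570.77 116.61  92.23] [ 1.15 -1.03 -0.58] 91.0 0.0
grip 20.88 [570.63 116.62  92.03] [ 0.2  -0.34  0.86] 48.7 29.999174242839217
up 21.74 [570.48 116.57 109.88] [-0.14 -0.83 -1.66] 48.4 29.997686161659658
```

View pics/side5.png

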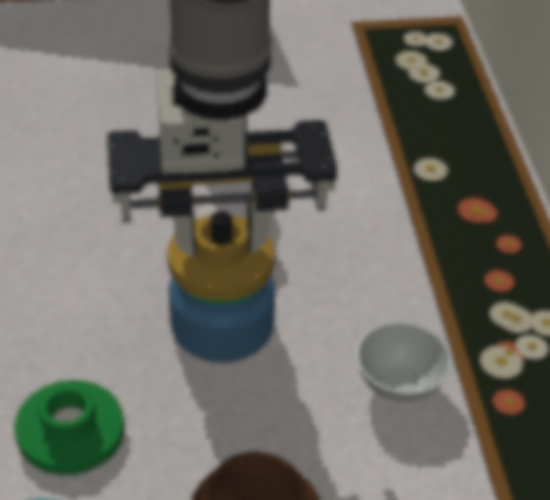

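The brass lid has come up alone, with the green inner disc still on the jar at (222,295) and the knob centred in the collar. I'll keep lifting.

```bash
python3 - <<'E'
from v import *
def st(t):
    s=env.read_state();print(t,round(s['t'],2),s['tool_pos'].round(2),s['force'].round(2),round(s['opening'],1),s['gripper_force'])
env.move_l([570.6,116.6,200],max_speed=50); env.dwell(1); st('up')
p,d=env.snapshot("side"); cv2.imwrite("pics/side6.png",cv2.resize(p[40:240,180:400,::-1],None,fx=2.5,fy=2.5))
E
```

```text
up 24.74 [570.6  116.59 200.01] [ 0.16 -0.12 -1.33] 48.1 29.997741747647524
```

View pics/side6.png

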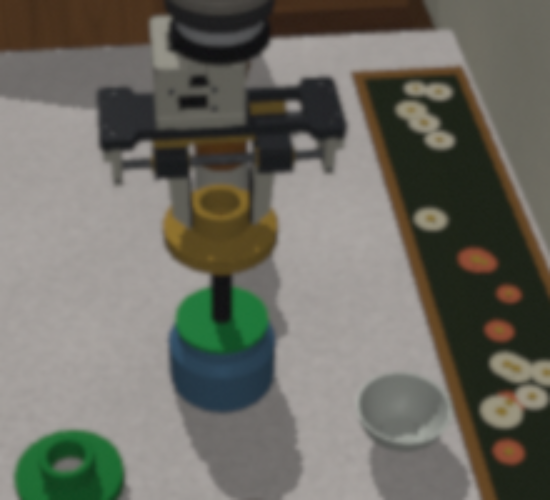

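The brass lid is held level at (221,225), above the knob. The green inner lid sits flat in the jar at (222,318).

```bash
python3 -c "
from rig import env
print(env.hand_in())"
```

```text
the job is handed in; nothing more can be done
None
```

I handed the job in at about 25 s: the inner lid looks seated and level in the jar, and the gripper holds the brass lid still and level, lifted 108 mm above where it lay; the verdict was not shown.

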